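# Build two V-supports and lay a stepped tube level across them

### The job

Set up the two tube supports: stand the tall yellow-banded riser on the yellow base and the short blue-banded riser on the blue base, then put the bare metal V-block on the tall riser and the green plastic V-block on the short one, each fully seated on the pin below it. Then lay the stepped tube across them so that it rests level and settled in both V grooves, its thick end in the green V and its thin end in the metal V. Leave the plain low spare riser and the red magnetic square where they are, and let go of everything.

Things in the scene. Friction and masses are not known exactly. Their poses are not given: they have to be found in the camera images.
- base_yellow: Yellow round base bolted to the welding table (fixed): disc 70 mm across, 14 mm high; in its centre a steel pin stands 12 mm above the disc, 18 mm across, its top 6 mm tapering to 10 mm. Origin: centre of the underside, on the table; z up; its yaw means nothing. The two bases stand 160 to 170 mm apart, centre to centre.
- base_blue: Blue round base, fixed; otherwise the same as the yellow one.
- riser_tall: Tall riser: steel cylinder 50 mm across, 75 mm high without its pin, yellow band and yellow top face, about 0.55 kg, standing upright. On top a pin as on the bases (12 mm high); underneath a round central socket 23 mm across, 14 mm deep, for such a pin. Origin: centre of the underside; z up. Seated, its origin is 14 mm above the base's origin.
- riser_short: Short riser: as the tall one, but 50 mm high (62 with the pin), with a blue band and blue top face; 0.4 kg.
- v_steel: Bare light-grey metal V-block, 36 (x) by 64 (y) by 45 mm high, 0.45 kg, groove up. The 90-degree groove runs along x, its bottom 20 mm above the underside, its mouth 50 mm wide. Flat end faces at x = +-18 mm. Central socket underneath, 23 mm across, 14 mm deep. Origin: centre of the underside; z up. Seated it rests on the riser's flat top (75 or 50 mm above the riser's origin) and can turn on the pin.
- v_green: Green plastic V-block: same shape and sizes as the metal one, 0.15 kg.
- tube: Stepped stainless tube, 280 mm long, 0.55 kg, level in a fixed notched timber (100 long, 50 wide, 37 mm high, under the origin), axis 54 mm above the table. Origin: on the axis at the balance point; x points to the thin end, roll free. 60 mm across from x = -110 to +20 mm, taper to +60, 25 mm across to +170. Laid in the finished supports its axis is level, 126 mm above the table.
- spare_riser: Plain steel spare riser without colour, 50 mm across and only 25 mm high (37 with pin), not needed. Origin: centre of the underside.
- magnet_square: Red magnetic welding square lying flat, about 100 by 100 mm, cut off across one corner, 18 mm thick, not needed. Origin: near its middle, on the table.
Mind the look-alikes: they are no part of the job. What is shaped like the v_steel but pink is not meant.

How it is judged:
On the way:
1. both supports stand complete: tall riser on the yellow base with the metal V-block on it, short riser on the blue base with the green V-block on it (horizontal distance between riser_tall and base_yellow below 0.008 m and z of riser_tall in the frame of base_yellow between 0.01 and 0.018 m and angle between each of riser_tall, riser_short, v_steel, v_green's own z axis and vertical below 0.06 rad and horizontal distance between riser_short and base_blue below 0.008 m and z of riser_short in the frame of base_blue between 0.01 and 0.018 m and horizontal distance between v_steel and riser_tall below 0.008 m and z of v_steel in the frame of riser_tall between 0.071 and 0.079 m and horizontal distance between v_green and riser_short below 0.008 m and z of v_green in the frame of riser_short between 0.046 and 0.054 m), for 0.2 s.
At the end, for the whole second after the job is handed in: Risers and V-blocks seated in their stacks (within 8 mm sideways, 4 mm in height, 0.06 rad of upright); tube level within 0.06 rad in both grooves (along them within 0.2 rad), axis 118 to 134 mm up, green V under its thick part, metal V under its thin part; all released, at rest (all of step 1 and angle between tube's own x axis and vertical between 1.5108 and 1.6308 rad and x of v_green in the frame of tube between -0.1 and 0.01 m and x of v_steel in the frame of tube between 0.07 and 0.16 m and y of tube in the frame of v_green between -0.015 and 0.015 m and height (world z) of tube between 0.118 and 0.134 m and angle between the x axis of tube and the x axis of v_green, either way round below 0.2 rad and angle between the x axis of tube and the x axis of v_steel, either way round below 0.2 rad and linear speed of each of tube, riser_short, riser_tall, v_green, v_steel below 0.02 m/s and angular speed of tube below 0.15 rad/s); the robot touches nothing.
It fails at once if the spare riser is moved by more than 20 mm (distance of spare_riser from where it was at the start of the episode above 0.02 m).
It fails at once if the red magnetic square is moved by more than 20 mm (distance of magnet_square from where it was at the start of the episode above 0.02 m).
It also fails if it takes over 128 s, if anything falls off the work surface, if the arm or the gripper's body presses on something with over 40 N, if the wrist force passes 120 N, or if a joint passes its speed limit or range.

### The arm

A 6-joint arm with a two-finger parallel gripper is mounted at the origin on the work surface. World frame = base frame: x ahead of the robot, y to its left, z up, the work surface at z = 0. Lengths are in m, angles in rad, forces in N, time in s.
With the tool pointing down it reaches from about 0.325 to 0.75 m from the base axis. Payload 7.6 kg.
Tool frame: the origin (TCP) lies at the very end of the fingers, on their centre line; the grasp point (between the pads) lies 19 mm behind it (arm.grip_depth is the distance from the TCP to the grasp point, in m); z points along the fingers, y is the line along which they close (so a half turn about z gives the same grasp; the last joint's range is limited). The gripper opens to 85 mm and grips with 20 to 120 N. Pads are 22 mm wide; open, the fingers measure 114 mm over their backs; the gripper's body (76 mm by 85 mm) begins 54 mm behind the grasp point. The pads swing forward as they close: fully open they stand 13 mm farther back than shut.
Start: joints at [-1.302, 0.052, 1.401, -0, 1.689, -0.07], TCP at [0.175, -0.495, 0.231] pointing down, gripper open.
Joint ranges: [-2.9, 2.9], [-0.91, 2.17], [0.12, 2.37], [-1.06, 4.2], [0.26, 2.73], [-2.93, 2.93]. Speed limits (rad/s): [2.57, 2.57, 3.01, 3.14, 3.14, 3.14].

### API

Orientations are given as a 3x3 rotation matrix whose columns are the frame's x, y, z axes.
In Python, from workcell import arm gives the robot as it stands.
- The arm moves only by the shell command python3 -m creep 'ROWS' [OPENING] [FORCE]. ROWS is JSON, a list that holds one entry, the list of rows, each a list of 6 numbers: the shift along the tool's x, y, z in m, then the turn, a rotation vector about the tool's x, y, z in rad. A call has 1 to 5 rows; each row is the pose to reach, as a shift and turn from the pose commanded when the call began, along the tool's axes at that moment; what a row does not reach only later rows make up. A row lasts 1/8 s, in which the tool goes at most 62.5 mm and 10.7 degrees, less where a joint would pass 70% of its speed; a pose out of reach is approached as far as the arm can. A call with a gripper value outside its range is refused whole. OPENING is the opening in per cent of the stroke, from 0 (shut) to 100 (fully open), set as the call begins (- or left out, the last holds). The fingers move at their own pace and stop on an object; FORCE is the grip in N (left out, the last holds). Time passes only in rows, so rows that repeat a pose let the fingers close. It gives the time, the measured TCP pose, the force, the opening and the grip force at its end, in the units of the state.
- arm.get_state(): the state, without advancing time (a new reading comes with each control period).
- arm.grab_frame(name): name is "scene" or "top" or "wrist"; returns the picture (384x512x3 uint8, blue, green, red); there is no depth.
- arm.camera_info(name): a dict with "camera_matrix" (3x3 intrinsics, pixels), "D" ([k1, k2, p1, p2, k3] as OpenCV has them; the pictures are not rectified), "pose" (4x4, takes a point from camera to world coordinates). Camera axes: x right, y down, z forward; pixel columns grow to the right and rows downward; lengths in m; the calibration is good to about 2 mm. A picture is of the moment at which its call begins: read the wrist's pose just before it. camera_info takes no time and is no camera call; for the wrist camera it gives the pose at the moment of the call.
- arm.finish_job(): hands the job in; it is judged then, once.
Trained networks look in the newest picture that a camera, given by its name, has taken for a name from the list of things; names that differ only in an ending like _2 or _b are one class to them, and where a whole thing is asked for, a point or a joint stands for the part that bears it (a point fixed in the world has none). Each returns a list of dicts, best first, with "conf" (0 to 1); they miss things now and then, are a little off and sometimes report something else, mostly with a low value. They report only what shows in the picture. A call takes as long as a camera call. They do not tell look-alikes from the thing itself.
- arm.boxes_of(camera, thing): "at" ([column, row] in pixels, amid what is visible of it).
- arm.cut_out(camera, thing): "mask" (384x512 bool, what is visible of it) and "at" ([column, row] in pixels, amid what is visible of it).
The state is a dict: "t": time; "joint_pos": joint angles; "joint_velocities": joint speeds; "joint_efforts": joint torques, N m; "tool_pos": TCP position; "orientation": TCP orientation; "ft_force": force on the tool from outside, world axes, zero at the start; "wrist_torque": the same for the moment, N m; "opening": opening from 0.0 (shut) to 1.0 (fully open); "grip_force": force on a finger pad.
Only numpy, scipy, OpenCV 4.12 (cv2) and the standard library are available. Lean on these libraries where they do the work, as an engineer would, in place of code of your own. Each camera call takes 0.05 s, during which the arm holds its last target. There are 200 camera calls.

## Working session

There is one attempt and no reset: what is moved stays moved. The work goes in short steps, Python scripts to look and compute and a shell command to move; the robot and the scene stay as the last step left them, time stands still between calls to the robot, and variables do not carry over. Pictures are saved under pics/ and viewed, at most 14 in all, crops included, and the job is handed in when it is done.

```bash
mkdir -p pics; ls
python3 - <<'E'
from workcell import arm
import cv2,numpy as np
s=arm.get_state();print(s['t'],s['tool_pos'],np.round(s['orientation'],3).tolist(),s['opening'])
for n in("scene","top"):
    im=arm.grab_frame(n);cv2.imwrite(f'pics/{n}0.png',im)
    c=arm.camera_info(n);print(n,np.round(c['pose'],3).tolist(),np.round(c['camera_matrix'],1).tolist(),c['D'])
for th in "base_yellow base_blue riser_tall riser_short v_steel v_green tube spare_riser magnet_square".split():
    print(th,[(np.round(d['at']).tolist(),round(d['conf'],2)) for d in arm.boxes_of("top",th)][:4])
E
```

```text
pics
0.0 [ 0.17442178 -0.49485995  0.23049347] [[0.943, 0.332, -0.0], [0.332, -0.943, 0.001], [0.0, -0.002, -1.0]] 0.9989981116468056
scene [[0.093, 0.711, -0.697, 1.328], [0.996, -0.077, 0.054, -0.055], [-0.015, -0.699, -0.715, 0.88], [0.0, 0.0, 0.0, 1.0]] [[461.1, 0.0, 249.9], [0.0, 461.1, 193.4], [0.0, 0.0, 1.0]] [-0.01188007  0.          0.          0.          0.        ]
top [[-0.016, -0.996, 0.087, 0.455], [-1.0, 0.016, -0.002, 0.023], [0.001, -0.087, -0.996, 1.419], [0.0, 0.0, 0.0, 1.0]] [[467.3, 0.0, 251.6], [0.0, 467.3, 190.6], [0.0, 0.0, 1.0]] [-0.10846537  0.          0.          0.          0.        ]
base_yellow [([242.0, 201.0], 0.59)]
base_blue [([297.0, 202.0], 0.78), ([339.0, 155.0], 0.43)]
riser_tall [([194.0, 176.0], 0.55)]
riser_short [([145.0, 187.0], 0.49)]
v_steel [([233.0, 149.0], 0.88), ([180.0, 259.0], 0.73), ([200.0, 220.0], 0.72), ([215.0, 260.0], 0.51)]
v_green [([130.0, 229.0], 0.57), ([192.0, 177.0], 0.44)]
tube [([379.0, 238.0], 0.72), ([241.0, 202.0], 0.7)]
spare_riser [([167.0, 144.0], 0.7)]
magnet_square [([338.0, 154.0], 0.66), ([193.0, 173.0], 0.58)]
```

Run:
```python
import cv2
im=cv2.imread('pics/top0.png')[100:300,90:430];cv2.imwrite('pics/topc.png',cv2.resize(im,(800,470),interpolation=cv2.INTER_CUBIC))
```

```text
(no output)
```

View pics/topc.png

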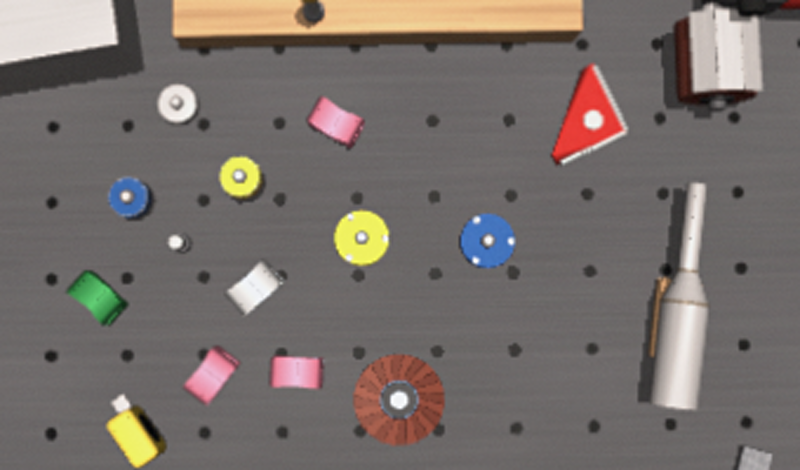

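View pics/scene0.png

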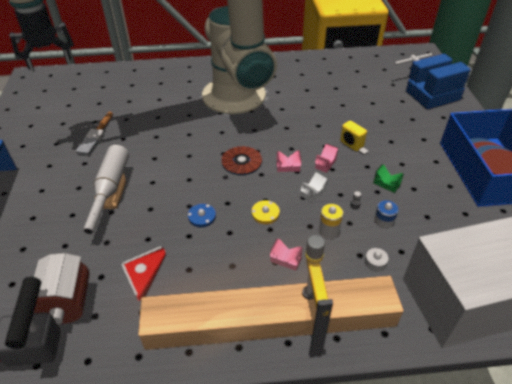

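```bash
cat > h.py <<'E'
from workcell import arm
import cv2,numpy as np
def px2w(cam,pts,z,info=None):
    c=info or arm.camera_info(cam);K=np.array(c['camera_matrix']);P=np.array(c['pose'])
    u=cv2.undistortPoints(np.array(pts,float).reshape(-1,1,2),K,np.array(c['D'],float)).reshape(-1,2)
    d=np.c_[u,np.ones(len(u))]@P[:3,:3].T;o=P[:3,3]
    return (o+d*((z-o[2])/d[:,2])[:,None])[:,:2]
def w2px(cam,X,info=None):
    c=info or arm.camera_info(cam);T=np.linalg.inv(np.array(c['pose']))
    r,_=cv2.Rodrigues(T[:3,:3])
    return cv2.projectPoints(np.array(X,float).reshape(-1,1,3),r,T[:3,3],np.array(c['camera_matrix']),np.array(c['D'],float))[0].reshape(-1,2)
def blob(im,at,rad,lo,hi):
    h=cv2.inRange(cv2.cvtColor(im,cv2.COLOR_BGR2HSV),np.array(lo),np.array(hi))
    m=np.zeros_like(h);cv2.circle(m,(int(at[0]),int(at[1])),rad,255,-1);h&=m
    c=max(cv2.findContours(h,cv2.RETR_EXTERNAL,cv2.CHAIN_APPROX_NONE)[0],key=cv2.contourArea)
    return c.reshape(-1,2).astype(float)
HSV=dict(yel=((22,90,90),(40,255,255)),blu=((100,110,60),(125,255,255)),grn=((50,90,40),(85,255,255)),wht=((0,0,150),(180,45,255)))
def topdisc(cam,im,at,rad,col,z,info=None):
    c=blob(im,at,rad,*HSV[col]);w=px2w(cam,cv2.convexHull(c.astype(np.float32)),z,info)
    (x,y),r=cv2.minEnclosingCircle((w*1000).astype(np.float32));e=cv2.fitEllipse((w*1000).astype(np.float32))
    return np.round([x,y,r],1),np.round(e[0],1),np.round(e[1],1)
def vblk(cam,im,at,rad,col,z,info=None):
    c=blob(im,at,rad,*HSV[col]);w=px2w(cam,c,z,info)*1000
    e=cv2.minAreaRect(w.astype(np.float32));return np.round(e[0],1),np.round(e[1],1),round(e[2],1)
def go(target,yawdeg=None):
    """shift in tool axes (mm) from the present pose to TCP target (mm); turn (rad) to yaw of tool y axis (closing dir, deg mod 180)"""
    s=arm.get_state();R=np.array(s['orientation']);p=np.array(s['tool_pos'])*1000
    print('tcp',np.round(p,1),'closing yaw',round(np.degrees(np.arctan2(R[1,1],R[0,1])),1),'j6',round(s['joint_pos'][5],2))
    print('shift',np.round(R.T@(np.array(target,float)-p),1),end=' ')
    if yawdeg is not None:
        d=(yawdeg-np.degrees(np.arctan2(R[1,1],R[0,1]))+90)%180-90
        y=np.radians(yawdeg+ (180 if abs((yawdeg-np.degrees(np.arctan2(R[1,1],R[0,1]))+180)%360-180)>90 else 0))
        Y=np.array([np.cos(y),np.sin(y),0]);Z=np.array([0,0,-1.]);Rt=np.c_[np.cross(Y,Z),Y,Z]
        print('turn',np.round(cv2.Rodrigues(R.T@Rt)[0].ravel(),3),'worldyaw',round(d,1))
E
python3 - <<'E'
from h import *
im=arm.grab_frame('top')
for n,a,r,c,z in [('tall',(191.6,174.8),16,'yel',.075),('short',(144.4,183.4),16,'blu',.05),('by',(243,201),18,'yel',.014),('bb',(297,202),18,'blu',.014)]:
    print(n,*topdisc('top',im,a,r,c,z))
print('vs',vblk('top',im,(198,222),20,'wht',.045)); print('vg',vblk('top',im,(131,226),20,'grn',.045))
print('spare',px2w('top',[(165.5,144)],.025),'tube',px2w('top',[(386,178),(378,273)],.054),px2w('top',[(378,228)],.06))
w=arm.grab_frame('wrist');cv2.imwrite('pics/w0.png',w);c=arm.camera_info('wrist');print(np.round(c['pose'],3).tolist(),np.round(c['camera_matrix'],1).tolist(),c['D'])
E
```

```text
tall [621.  193.   26.3] [621.6 192.8] [49.7 52.1]
short [602.6 338.8  23.6] [602.4 339. ] [44.  46.8]
by [548.3  46.   35.9] [548.1  45.7] [69.9 71.4]
bb [ 541.7 -115.4   34.9] [ 541.5 -115.5] [68.1 69. ]
vs (array([485.5, 180.3]), array([39. , 58.2]), 40.9)
vg (array([475.9, 378.8]), array([67.9, 39.7]), 45.3)
spare [[0.72366689 0.27897557]] tube [[ 0.60604395 -0.37915591]
 [ 0.32744954 -0.34512269]] [[ 0.45869697 -0.34770454]]
[[0.332, -0.906, -0.262, 0.241], [-0.943, -0.319, -0.092, -0.473], [-0.001, 0.278, -0.961, 0.372], [0.0, 0.0, 0.0, 1.0]] [[290.1, 0.0, 254.0], [0.0, 290.1, 189.8], [0.0, 0.0, 1.0]] [-0.07346435  0.          0.          0.          0.        ]
```

View pics/w0.png

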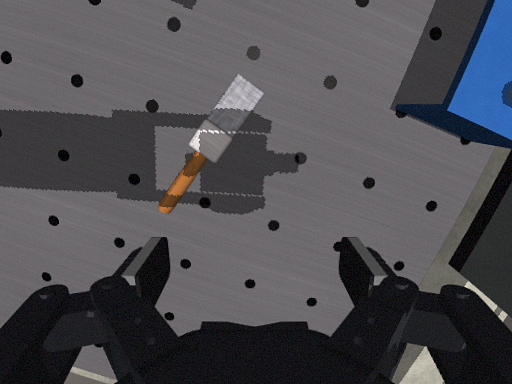

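The top view shows the three pink decoys, with everything else as listed. The wrist view shows only a stray brush. Next I move over the tall riser.

```bash
python3 -m creep '[[[0.65,-0.5,0,0,0,0.339],[0.65,-0.5,0,0,0,0.339],[0.65,-0.5,0,0,0,0.339],[0.65,-0.5,0,0,0,0.339],[0.65,-0.5,0,0,0,0.339]]]'; python3 -c "
from h import *
go((621,193,230),-90)"
```

```text
t: 1.27
tool_pos: [0.3445, -0.233, 0.2316]
orientation: [[1.0, -0.001, 0.001], [-0.001, -1.0, -0.001], [0.001, 0.001, -1.0]]
ft_force: [0.8, -0.2, 0.1]
opening: 1.002
grip_force: 0.0
tcp [ 344.5 -233.   231.6] closing yaw -90.0 j6 0.89
shift [ 276.2 -426.2    1.6] turn [ 0.001 -0.001 -0.001] worldyaw 0.0
```

```bash
python3 -m creep '[[[0.275,-0.425,0,0,0,0],[0.275,-0.425,0,0,0,0],[0.275,-0.425,0,0,0,0],[0.275,-0.425,0,0,0,0],[0.275,-0.425,0,0,0,0]]]' >/dev/null; python3 -m creep '[[[0.105,-0.163,0,0,0,0],[0.105,-0.163,0,0,0,0],[0.105,-0.163,0,0,0,0],[0.105,-0.163,0,0,0,0],[0.105,-0.163,0,0,0,0]]]' >/dev/null
python3 - <<'E'
from h import *
go((621,193,230),-90)
i=arm.camera_info('wrist');im=arm.grab_frame('wrist');cv2.imwrite('pics/w1.png',im)
for n,X,r,c,z in [('tall',(.621,.193,.075),60,'yel',.075),('short',(.6025,.339,.05),60,'blu',.05),('by',(.548,.046,.014),60,'yel',.014)]:
    a=w2px('wrist',[X],i)[0];print(n,a.round())
    try: print(*topdisc('wrist',im,a,r,c,z,i))
    except Exception as e: print(e)
E
```

```text
tcp [618.6 190.5 230.9] closing yaw -90.0 j6 1.81
shift [ 2.4 -2.5  0.9] turn [0.001 0.001 0.   ] worldyaw -0.0
tall [251. 173.]
[621.3 191.6  23.3] [621.3 192.1] [44.8 46.1]
short [126. 184.]
[600.6 336.6  23.7] [601.  336.8] [46.  46.5]
by [362. 217.]
[549.3  46.2  36.9] [548.9  45.5] [69.  72.9]
```

View pics/w1.png

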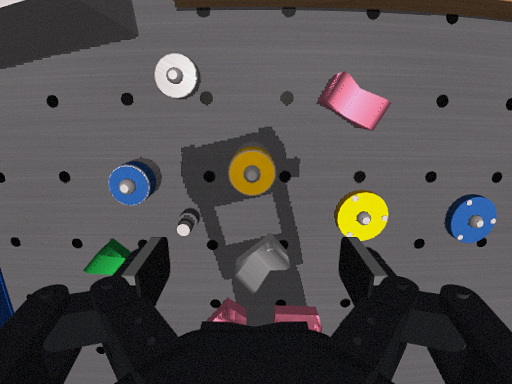

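The wrist view confirms the top-view positions: tall riser at (251,172), short riser at (132,184), yellow base at (363,217), blue base at (473,219). Next I grasp the tall riser.

```bash
python3 -m creep '[[[0.0025,-0.0015,0.195,0,0,0],[0.0025,-0.0015,0.195,0,0,0],[0.0025,-0.0015,0.195,0,0,0],[0.0025,-0.0015,0.195,0,0,0],[0.0025,-0.0015,0.195,0,0,0]]]' ; python3 -m creep '[[[0,0,0,0,0,0],[0,0,0,0,0,0],[0,0,0,0,0,0],[0,0,0,0,0,0],[0,0,0,0,0,0]]]' 0 70; python3 -m creep '[[[0,0,-0.05,0,0,0],[0,0,-0.05,0,0,0],[0,0,-0.05,0,0,0]]]'
```

```text
t: 3.2
tool_pos: [0.6223, 0.1914, 0.0392]
orientation: [[1.0, -0.001, 0.003], [-0.001, -1.0, 0.001], [0.003, -0.001, -1.0]]
ft_force: [0.1, 0.1, 0.0]
opening: 1.003
grip_force: 0.0
t: 3.82
tool_pos: [0.6226, 0.1924, 0.0394]
orientation: [[1.0, -0.0, 0.004], [-0.0, -1.0, 0.001], [0.004, -0.001, -1.0]]
ft_force: [-1.2, 0.5, 6.8]
opening: 0.566
grip_force: 71.9
t: 4.2
tool_pos: [0.6205, 0.1919, 0.0849]
orientation: [[1.0, -0.0, -0.002], [-0.0, -1.0, -0.001], [-0.002, 0.001, -1.0]]
ft_force: [-1.3, 0.0, -5.4]
opening: 0.57
grip_force: 75.0
```

```bash
python3 -m creep '[[[-0.071,0.146,-0.012,0,0,0],[-0.071,0.146,-0.012,0,0,0],[-0.071,0.146,-0.012,0,0,0],[-0.071,0.146,-0.012,0,0,0],[-0.071,0.146,-0.012,0,0,0]]]' >/dev/null; python3 -m creep '[[[0,0,0,0,0,0],[0,0,0,0,0,0]]]'
python3 - <<'E'
from h import *
i=arm.camera_info('wrist');im=arm.grab_frame('wrist');cv2.imwrite('pics/w2.png',im)
go((550,45.7,80),-90)
E
```

```text
t: 5.08
tool_pos: [0.5501, 0.0467, 0.0978]
orientation: [[1.0, 0.001, -0.001], [0.001, -1.0, -0.0], [-0.001, 0.0, -1.0]]
ft_force: [0.1, 0.0, -6.0]
opening: 0.568
grip_force: 75.6
tcp [550.2  46.6  98. ] closing yaw -90.0 j6 1.59
shift [-0.2  0.9 18. ] turn [0.    0.    0.001] worldyaw -0.0
```

View pics/w2.png

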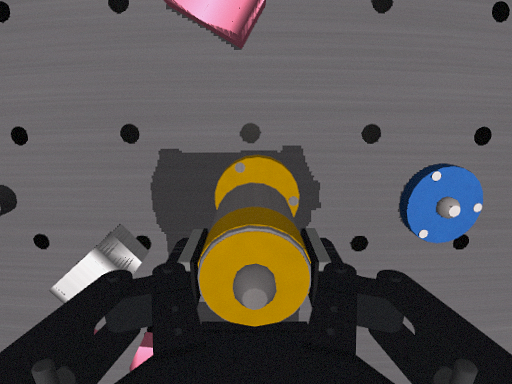

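The riser hangs upright over the yellow base, with the base disc visible right below at (256,185). I lower it.

```bash
python3 -m creep '[[[0,0.001,0.02,0,0,0],[0,0.001,0.025,0,0,0],[0,0.001,0.03,0,0,0],[0,0.001,0.035,0,0,0],[0,0.001,0.038,0,0,0]]]'; python3 -m creep '[[[0,0,0.002,0,0,0],[0,0,0.004,0,0,0],[0,0,0.006,0,0,0],[0,0,0.007,0,0,0],[0,0,0.007,0,0,0]]]'
```

```text
t: 5.75
tool_pos: [0.5503, 0.045, 0.0603]
orientation: [[1.0, -0.0, 0.0], [-0.0, -1.0, -0.0], [0.0, 0.0, -1.0]]
ft_force: [-0.6, -1.6, -4.8]
opening: 0.574
grip_force: 75.6
t: 6.38
tool_pos: [0.5502, 0.045, 0.0535]
orientation: [[1.0, -0.0, 0.0], [-0.0, -1.0, -0.0], [0.0, 0.0, -1.0]]
ft_force: [-0.6, 0.3, -4.5]
opening: 0.569
grip_force: 75.8
```

```bash
python3 -m creep '[[[0,0,0.001,0,0,0],[0,0,0.001,0,0,0],[0,0,0.001,0,0,0],[0,0,0.001,0,0,0],[0,0,0.001,0,0,0]]]' 100;  python3 -m creep '[[[0,0,-0.06,0,0,0],[0,0,-0.12,0,0,0],[0.02,-0.05,-0.18,0,0,0],[0.03,-0.10,-0.18,0,0,0],[0.04,-0.15,-0.18,0,0,0]]]'
python3 - <<'E'
from h import *
i=arm.camera_info('wrist');im=arm.grab_frame('wrist');cv2.imwrite('pics/w3.png',im)
go((601.5,337.5,60),-90)
for n,X,r,c,z in [('tall',(.5487,.0457,.089),60,'yel',.089),('short',(.6015,.3375,.05),60,'blu',.05)]:
    a=w2px('wrist',[X],i)[0];print(n,a.round(),*topdisc('wrist',im,a,r,c,z,i))
print(arm.get_state()['opening'])
E
```

```text
t: 7.0
tool_pos: [0.5502, 0.045, 0.0524]
orientation: [[1.0, -0.0, 0.0], [-0.0, -1.0, -0.0], [0.0, 0.0, -1.0]]
ft_force: [-0.2, -0.4, -0.5]
opening: 0.996
grip_force: 0.0
t: 7.62
tool_pos: [0.591, 0.1969, 0.2345]
orientation: [[1.0, -0.0, 0.004], [-0.0, -1.0, 0.001], [0.004, -0.001, -1.0]]
ft_force: [0.6, -0.4, -0.1]
opening: 1.001
grip_force: 0.0
tcp [590.3 202.7 232.4] closing yaw -89.7 j6 1.84
shift [  11.6 -134.2  172.9] turn [-0.003 -0.001  0.005] worldyaw -0.3
tall [394. 217.] [565.2  60.1  45.2] [562.4  63.3] [60.8 92.2]
short [131. 162.] [601.  336.9  23.4] [601.1 336.8] [46.1 46.4]
0.9999860037673209
```

```bash
python3 -m creep '[[[0.006,-0.06,0.0,0,0,0],[0.011,-0.12,0.02,0,0,0],[0.011,-0.134,0.07,0,0,0],[0.011,-0.134,0.11,0,0,0],[0.011,-0.134,0.11,0,0,0]]]';python3 -c "
from h import *
arm.grab_frame('wrist')
go((601.2,337,18),-90)"
```

```text
t: 8.3
tool_pos: [0.5992, 0.3282, 0.1175]
orientation: [[1.0, 0.0, -0.008], [0.0, -1.0, -0.004], [-0.008, 0.004, -1.0]]
ft_force: [-0.1, 0.1, -1.2]
opening: 0.999
grip_force: 0.0
tcp [600.7 328.7 121.4] closing yaw -90.0 j6 2.02
shift [  0.8  -8.5 103.4] turn [ 0.001  0.003 -0.   ] worldyaw 0.0
```

```bash
python3 -m creep '[[[0.001,-0.008,0.05,0,0,0],[0.001,-0.008,0.1,0,0,0],[0.001,-0.008,0.103,0,0,0],[0.001,-0.008,0.103,0,0,0],[0.001,-0.008,0.103,0,0,0]]]'; python3 -m creep '[[[0,0,0,0,0,0],[0,0,0,0,0,0],[0,0,0,0,0,0],[0,0,0,0,0,0],[0,0,0,0,0,0]]]' 0 70; python3 -m creep '[[[0,0,-0.06,0,0,0],[0,0,-0.1,0,0,0],[0,0,-0.1,0,0,0],[0,0,-0.1,0,0,0]]]'; python3 -c "
from h import *
go((541.6,-115.4,115),-90)"
```

```text
t: 8.98
tool_pos: [0.6042, 0.3378, 0.0236]
orientation: [[1.0, -0.0, 0.006], [-0.0, -1.0, 0.003], [0.006, -0.003, -1.0]]
ft_force: [0.5, 0.3, 0.3]
opening: 0.999
grip_force: 0.0
t: 9.6
tool_pos: [0.6029, 0.3373, 0.0207]
orientation: [[1.0, -0.0, 0.002], [-0.0, -1.0, 0.001], [0.002, -0.001, -1.0]]
ft_force: [-0.8, 0.5, 5.8]
opening: 0.566
grip_force: 73.7
t: 10.1
tool_pos: [0.6011, 0.3365, 0.1162]
orientation: [[1.0, -0.0, -0.004], [-0.0, -1.0, -0.002], [-0.004, 0.002, -1.0]]
ft_force: [0.2, -1.0, -4.3]
opening: 0.562
grip_force: 74.2
tcp [601.1 336.5 116.2] closing yaw -90.0 j6 2.03
shift [-59.4 451.9   2.4] turn [ 0.002  0.004 -0.   ] worldyaw 0.0
```

```bash
python3 -m creep '[[[0,0,-0.06,0,0,0],[-0.008,0.06,-0.06,0,0,0],[-0.016,0.12,-0.06,0,0,0],[-0.024,0.18,-0.06,0,0,0],[-0.032,0.24,-0.06,0,0,0]]]'>/dev/null; python3 -m creep '[[[-0.008,0.06,0,0,0,0],[-0.016,0.12,0,0,0,0],[-0.022,0.18,0,0,0,0],[-0.026,0.212,0,0,0,0],[-0.026,0.212,0.04,0,0,0]]]'
python3 - <<'E'
from h import *
i=arm.camera_info('wrist');im=arm.grab_frame('wrist');cv2.imwrite('pics/w4.png',im)
go((543.3,-115.4,34.7),-90)
a=w2px('wrist',[(.5487,.0457,.101)],i)[0];print('tallpin',a)
E
```

```text
t: 11.35
tool_pos: [0.5444, -0.1178, 0.1392]
orientation: [[1.0, -0.004, 0.002], [-0.004, -1.0, -0.001], [0.002, 0.001, -1.0]]
ft_force: [0.7, 1.0, -4.6]
opening: 0.565
grip_force: 74.9
tcp [ 540.7 -115.5  130.4] closing yaw -90.2 j6 1.3
shift [ 3.6  0.2 95.7] turn [-0.003  0.011 -0.003] worldyaw 0.2
tallpin [ 17.39728002 210.86851618]
```

View pics/w4.png

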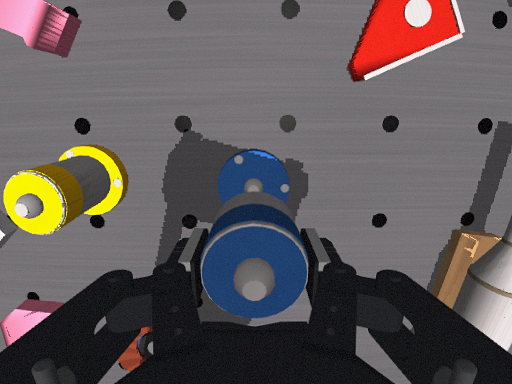

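Tall riser seated on the yellow base (pin at about (25,207)). The short riser hangs in line with the blue base (disc at (254,185)).

```bash
python3 -m creep '[[[0,0,0.02,0,0,0],[0,0,0.04,0,0,0],[0,0,0.055,0,0,0],[0,0,0.055,0,0,0],[0,0,0.055,0,0,0]]]'; python3 -c "
from h import *
go((543.3,-115.4,34.7),-90)"
```

```text
t: 12.02
tool_pos: [0.5444, -0.1149, 0.0848]
orientation: [[1.0, -0.0, 0.001], [-0.0, -1.0, -0.0], [0.001, 0.0, -1.0]]
ft_force: [-0.2, -0.1, -3.0]
opening: 0.567
grip_force: 74.4
tcp [ 544.4 -114.9   84.8] closing yaw -90.0 j6 1.3
shift [-1.1  0.4 50.1] turn [ 0.    -0.001 -0.   ] worldyaw 0.0
```

```bash
python3 -m creep '[[[-0.001,0.0005,0.02,0,0,0],[-0.001,0.0005,0.03,0,0,0],[-0.001,0.0005,0.036,0,0,0],[-0.001,0.0005,0.04,0,0,0],[-0.001,0.0005,0.044,0,0,0]]]'; python3 -m creep '[[[0,0,0.003,0,0,0],[0,0,0.006,0,0,0],[0,0,0.006,0,0,0],[0,0,0.006,0,0,0]]]'; python3 -m creep '[[[0,0,0,0,0,0],[0,0,0,0,0,0],[0,0,0,0,0,0],[0,0,0,0,0,0],[0,0,-0.01,0,0,0]]]' 100
```

```text
t: 12.65
tool_pos: [0.5434, -0.1156, 0.0406]
orientation: [[1.0, -0.0, 0.001], [-0.0, -1.0, -0.0], [0.001, 0.0, -1.0]]
ft_force: [0.7, 0.6, -3.8]
opening: 0.567
grip_force: 74.3
t: 13.15
tool_pos: [0.5433, -0.1155, 0.0347]
orientation: [[1.0, -0.0, 0.001], [-0.0, -1.0, -0.0], [0.001, 0.0, -1.0]]
ft_force: [-1.5, 0.5, 0.2]
opening: 0.567
grip_force: 74.9
t: 13.78
tool_pos: [0.5425, -0.1153, 0.0439]
orientation: [[1.0, -0.0, -0.002], [-0.0, -1.0, 0.0], [-0.002, -0.0, -1.0]]
ft_force: [0.5, -0.1, 0.8]
opening: 1.001
grip_force: 0.0
```

```bash
python3 -m creep '[[[0,0,-0.06,0,0,0],[0,0,-0.12,0,0,0],[-0.01,-0.04,-0.16,0,0,0],[-0.02,-0.1,-0.185,0,0,0],[-0.03,-0.16,-0.185,0,0,0]]]'>/dev/null; python3 -m creep '[[[-0.01,-0.06,0,0,0,0],[-0.02,-0.115,0,0,0,0],[-0.027,-0.135,0,0,0,0],[-0.027,-0.135,0,0,0,0],[-0.027,-0.135,0,0,0,0]]]'
python3 - <<'E'
from h import *
i=arm.camera_info('wrist');im=arm.grab_frame('wrist');cv2.imwrite('pics/w5.png',im)
go((485,180,230),-90)
print(w2px('wrist',[(.485,.18,.045),(.5487,.0457,.101),(.476,.379,.045)],i).round())
m=arm.cut_out('wrist','v_steel')
for d in m[:4]:
    c=np.argwhere(d['mask'])[:,::-1].astype(np.float32);print(d['conf'],d['at'],*[np.round(q,1) for q in cv2.minAreaRect((px2w('wrist',c,.035,i)*1000).astype(np.float32))])
E
```

```text
t: 15.02
tool_pos: [0.4867, 0.1775, 0.2297]
orientation: [[1.0, -0.001, 0.001], [-0.001, -1.0, -0.0], [0.001, 0.0, -1.0]]
ft_force: [-0.4, -0.1, -0.7]
opening: 0.999
grip_force: 0.0
tcp [486.7 177.3 229.6] closing yaw -90.1 j6 1.85
shift [-1.7 -2.7 -0.4] turn [ 0.    -0.    -0.001] worldyaw 0.1
[[251. 171.]
 [396. 117.]
 [ 84. 180.]]
0.97 [209.0, 247.4] [379.9 233.8] [42.8 84.8] 52.5
0.96 [293.4, 248.7] [383.  127.5] [70.5 57. ] 86.5
0.86 [354.8, 5.8] [660.9  71.1] [14.  38.6] 2.0
0.7 [250.2, 168.1] [485.7 181.6] [42.1 68.5] 40.2
```

View pics/w5.png

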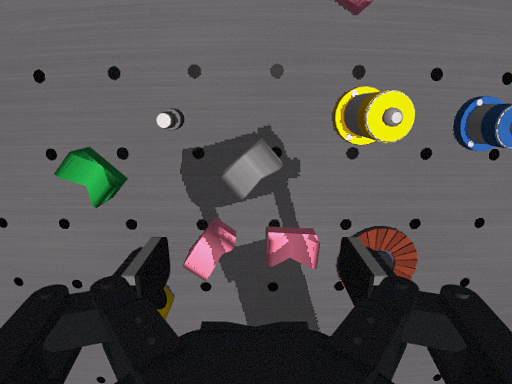

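Run:
```python
from h import *
i=arm.camera_info('wrist');im=arm.grab_frame('wrist')
h=cv2.inRange(cv2.cvtColor(im,cv2.COLOR_BGR2HSV),(165,60,80),(180,255,255))
p=np.argwhere(h>0)[:,::-1]
a=np.radians(-49.8);c=np.array([485.7,181.6]);Y=np.array([np.cos(a),np.sin(a)]);X=np.array([-Y[1],Y[0]])
for z in (0.,.025,.045):
    w=px2w('wrist',p,z,i)*1000-c;k=np.abs(w@X)<22
    print(z,'pink within finger strip along closing:',np.round(sorted((w@Y)[k],key=abs)[:1],1))
c=blob(im,(251,168),45,(0,0,85),(180,45,255))
for z in (0,.0225,.045):print(z,[np.round(q,1) for q in cv2.minAreaRect((px2w('wrist',c,z,i)*1000).astype(np.float32))])
print('tallpin',px2w('wrist',[(394,117)],.101,i)*1000)
c=blob(im,(90,178),50,*HSV['grn'])
for z in (0,.0225,.045):print(z,[np.round(q,1) for q in cv2.minAreaRect((px2w('wrist',c,z,i)*1000).astype(np.float32))])
go((485.7,181.6,110),-49.8)
```

```text
0.0 pink within finger strip along closing: []
0.025 pink within finger strip along closing: [-75.7]
0.045 pink within finger strip along closing: [-67.3]
0 [array([478. , 179.9]), array([44.8, 72.1]), np.float64(40.4)]
0.0225 [array([482.8, 179.7]), array([42. , 67.7]), np.float64(40.4)]
0.045 [array([487.6, 179.5]), array([39.3, 63.3]), np.float64(40.4)]
tallpin [[548.91056119  47.44003246]]
0 [array([470. , 397.5]), array([80.7, 65.1]), np.float64(47.4)]
0.0225 [array([475.3, 384. ]), array([75.8, 61.1]), np.float64(47.4)]
0.045 [array([480.6, 370.6]), array([70.9, 57.2]), np.float64(47.4)]
tcp [486.7 177.2 229.4] closing yaw -90.1 j6 1.85
shift [ -1.1  -4.4 119.4] turn [ 0.    -0.    -0.703] worldyaw 40.3
```

```bash
python3 -m creep '[[[0,-0.003,0.06,0,0,-0.18],[0,-0.003,0.11,0,0,-0.36],[0,-0.003,0.14,0,0,-0.54],[0,-0.003,0.14,0,0,-0.703],[0,-0.003,0.14,0,0,-0.703]]]'; python3 -c "
from h import *
arm.grab_frame('wrist')
go((486.5,180,8),-49.6)"
```

```text
t: 15.8
tool_pos: [0.4866, 0.1805, 0.0891]
orientation: [[0.765, 0.644, -0.0], [0.644, -0.765, -0.0], [-0.0, 0.0, -1.0]]
ft_force: [0.0, 0.6, 0.4]
opening: 0.997
grip_force: 0.0
tcp [486.8 180.7  89.6] closing yaw -50.0 j6 1.16
shift [-0.8  0.3 81.6] turn [ 0.    -0.001 -0.007] worldyaw 0.4
```

```bash
python3 -m creep '[[[-0.001,0,0.04,0,0,-0.007],[-0.001,0,0.07,0,0,-0.007],[-0.001,0,0.08,0,0,-0.007],[-0.001,0,0.08,0,0,-0.007],[-0.001,0,0.08,0,0,-0.007]]]'; python3 -m creep '[[[0,0,0,0,0,0],[0,0,0,0,0,0],[0,0,0,0,0,0],[0,0,0,0,0,0],[0,0,0,0,0,0]]]' 0 70; python3 -m creep '[[[0,0,-0.04,0,0,0],[0,0,-0.1,0,0,0],[0,0,-0.15,0,0,0],[0,0,-0.15,0,0,0],[0,0,-0.15,0,0,0]]]';  python3 -c "
from h import *
arm.grab_frame('wrist')
go((548.5,46,150),-2.3)"
```

```text
t: 16.48
tool_pos: [0.4868, 0.1808, 0.011]
orientation: [[0.759, 0.651, 0.003], [0.651, -0.759, 0.001], [0.003, 0.001, -1.0]]
ft_force: [0.0, -0.4, 0.9]
opening: 1.002
grip_force: 0.0
t: 17.1
tool_pos: [0.4866, 0.1809, 0.0107]
orientation: [[0.759, 0.652, 0.002], [0.652, -0.759, 0.001], [0.002, 0.001, -1.0]]
ft_force: [-0.4, -0.4, 5.7]
opening: 0.735
grip_force: 79.3
t: 17.73
tool_pos: [0.4847, 0.1803, 0.1573]
orientation: [[0.759, 0.652, -0.003], [0.652, -0.759, -0.001], [-0.003, -0.001, -1.0]]
ft_force: [-0.2, -0.2, -4.8]
opening: 0.74
grip_force: 79.8
tcp [484.4 180.2 156.6] closing yaw -49.3 j6 1.15
shift [-38.8 143.6   6.5] turn [-0.004  0.003 -0.821] worldyaw 47.0
```

```bash
python3 -m creep '[[[-0.009,0.03,0,0,0,-0.165],[-0.018,0.06,0,0,0,-0.33],[-0.027,0.09,0,0,0,-0.495],[-0.036,0.12,0,0,0,-0.66],[-0.039,0.1437,0,0,0,-0.821]]]' >/dev/null; python3 -m creep '[[[0,0,0,0,0,0],[0,0,0,0,0,0],[0,0,0,0,0,0]]]'; python3 -c "
from h import *
im=arm.grab_frame('wrist');cv2.imwrite('pics/w6.png',im)
go((548.7,46,125),-2.3);go((548.7,46,99.7),-2.3)"
```

```text
t: 18.77
tool_pos: [0.5491, 0.0469, 0.1586]
orientation: [[0.04, 0.999, -0.001], [0.999, -0.04, 0.0], [0.0, -0.001, -1.0]]
ft_force: [-0.2, -0.8, -4.3]
opening: 0.736
grip_force: 79.6
tcp [549.3  46.8 158.9] closing yaw -2.3 j6 0.06
shift [-0.9 -0.5 33.9] turn [-0.001  0.     0.   ] worldyaw -0.0
tcp [549.3  46.8 158.9] closing yaw -2.3 j6 0.06
shift [-0.9 -0.5 59.2] turn [-0.001  0.     0.   ] worldyaw -0.0
```

View pics/w6.png

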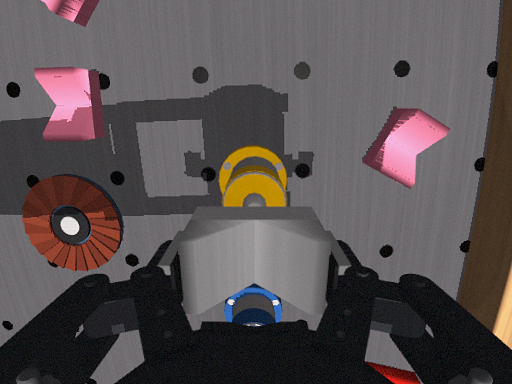

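The metal V hangs level and symmetric over the tall riser (top at (254,188)). I lower it onto the pin.

```bash
python3 -m creep '[[[-0.001,-0.0005,0.025,0,0,0],[-0.001,-0.0005,0.04,0,0,0],[-0.001,-0.0005,0.046,0,0,0],[-0.001,-0.0005,0.05,0,0,0],[-0.001,-0.0005,0.052,0,0,0]]]'; python3 -m creep '[[[0,0,0.003,0,0,0],[0,0,0.005,0,0,0],[0,0,0.007,0,0,0],[0,0,0.007,0,0,0],[0,0,0.007,0,0,0]]]'
```

```text
t: 19.45
tool_pos: [0.5495, 0.0452, 0.1077]
orientation: [[0.04, 0.999, 0.001], [0.999, -0.04, -0.0], [-0.0, 0.001, -1.0]]
ft_force: [-0.4, 0.6, -4.7]
opening: 0.739
grip_force: 79.6
t: 20.08
tool_pos: [0.5492, 0.0452, 0.1004]
orientation: [[0.04, 0.999, 0.0], [0.999, -0.04, -0.0], [-0.0, 0.0, -1.0]]
ft_force: [1.2, 0.5, -4.9]
opening: 0.735
grip_force: 79.6
```

```bash
python3 -m creep '[[[0,0,0.001,0,0,0],[0,0,0.001,0,0,0],[0,0,0.001,0,0,0],[0,0,0.001,0,0,0],[0,0,-0.01,0,0,0]]]' 100; python3 -m creep '[[[0,0,-0.06,0,0,0],[0,0,-0.12,0,0,0],[0.05,-0.015,-0.12,0,0,-0.18],[0.11,-0.03,-0.12,0,0,-0.36],[0.17,-0.045,-0.12,0,0,-0.54]]]' ; python3 -c "
from h import *
go((478,378,230),45.3)"
```

```text
t: 20.7
tool_pos: [0.5486, 0.0451, 0.1099]
orientation: [[0.04, 0.999, -0.002], [0.999, -0.04, -0.0], [-0.0, -0.002, -1.0]]
ft_force: [-0.1, 0.5, -0.4]
opening: 0.998
grip_force: 0.0
t: 21.32
tool_pos: [0.5106, 0.2184, 0.2315]
orientation: [[-0.484, 0.875, 0.002], [0.875, 0.484, 0.0], [-0.0, 0.002, -1.0]]
ft_force: [-0.1, -0.2, 1.2]
opening: 0.997
grip_force: 0.0
tcp [510.6 218.4 231.5] closing yaw 28.9 j6 -0.17
shift [155.4  48.7   1.6] turn [ 0.002  0.001 -0.286] worldyaw 16.4
```

```bash
python3 -m creep '[[[0.055,0.015,0,0,0,-0.15],[0.11,0.033,0,0,0,-0.286],[0.15,0.048,0,0,0,-0.286],[0.15,0.048,0,0,0,-0.286],[0.15,0.048,0,0,0,-0.286]]]'
python3 - <<'E'
from h import *
i=arm.camera_info('wrist');im=arm.grab_frame('wrist');cv2.imwrite('pics/w7.png',im)
c=blob(im,w2px('wrist',[(.478,.378,.03)],i)[0],70,(50,60,20),(85,255,255))
for z in (0,.0225,.045):print(z,[np.round(q,1) for q in cv2.minAreaRect((px2w('wrist',c,z,i)*1000).astype(np.float32))])
print(w2px('wrist',[(.477,.378,.03)],i));go((477,378,100),45.3)
E
```

```text
t: 21.95
tool_pos: [0.4813, 0.3711, 0.2308]
orientation: [[-0.707, 0.707, 0.001], [0.707, 0.707, -0.0], [-0.001, 0.0, -1.0]]
ft_force: [-0.0, 0.3, 0.6]
opening: 0.998
grip_force: 0.0
0 [array([478.3, 378.6]), array([72.3, 46.6]), np.float64(47.5)]
0.0225 [array([475.5, 381.1]), array([68. , 43.8]), np.float64(47.5)]
0.045 [array([472.7, 383.6]), array([63.6, 40.9]), np.float64(47.5)]
[[255.95809685 160.28948781]]
tcp [481.6 370.7 230.8] closing yaw 45.0 j6 -0.19
shift [  8.5   1.9 130.8] turn [ 0.     0.    -0.006] worldyaw 0.3
```

View pics/w7.png

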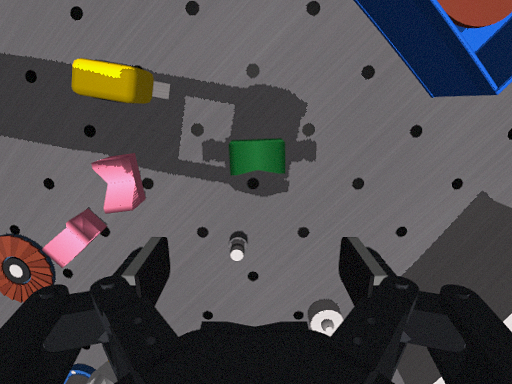

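The green V is centred at (257,157), well clear of other things.

```bash
python3 -m creep '[[[0.012,0.003,0.05,0,0,-0.044],[0.012,0.003,0.1,0,0,-0.044],[0.012,0.003,0.14,0,0,-0.044],[0.012,0.003,0.14,0,0,-0.044],[0.012,0.003,0.14,0,0,-0.044]]]' ; python3 -c "
from h import *
arm.grab_frame('wrist')
go((475,381,8),47.5)"
```

```text
t: 22.62
tool_pos: [0.4761, 0.3821, 0.0929]
orientation: [[-0.737, 0.676, 0.003], [0.676, 0.737, 0.002], [-0.001, 0.003, -1.0]]
ft_force: [0.1, 1.1, 0.1]
opening: 1.0
grip_force: 0.0
tcp [476.3 382.4  93.4] closing yaw 47.5 j6 -0.21
shift [ 0.1 -2.3 85.4] turn [0.004 0.001 0.   ] worldyaw -0.0
```

```bash
python3 -m creep '[[[0,-0.002,0.04,0,0,0],[0,-0.002,0.07,0,0,0],[0,-0.002,0.083,0,0,0],[0,-0.002,0.083,0,0,0],[0,-0.002,0.083,0,0,0]]]'; python3 -m creep '[[[0,0,0,0,0,0],[0,0,0,0,0,0],[0,0,0,0,0,0],[0,0,0,0,0,0],[0,0,0,0,0,0]]]' 0 50; python3 -m creep '[[[0,0,-0.06,0,0,0],[0,0,-0.12,0,0,0],[0,0,-0.18,0,0,0],[0,0,-0.22,0,0,0],[0,0,-0.22,0,0,0]]]';  python3 -c "
from h import *
arm.grab_frame('wrist')
go((541.6,-115.4,220),-2.3)"
```

```text
t: 23.3
tool_pos: [0.4746, 0.3814, 0.0095]
orientation: [[-0.738, 0.675, 0.003], [0.675, 0.738, 0.002], [-0.001, 0.003, -1.0]]
ft_force: [-0.5, 0.3, -0.2]
opening: 0.996
grip_force: 0.0
t: 23.92
tool_pos: [0.4743, 0.3812, 0.0089]
orientation: [[-0.738, 0.675, 0.002], [0.675, 0.738, 0.001], [-0.001, 0.002, -1.0]]
ft_force: [-0.0, 0.0, 6.5]
opening: 0.743
grip_force: 56.3
t: 24.55
tool_pos: [0.4745, 0.3813, 0.2315]
orientation: [[-0.738, 0.675, 0.006], [0.675, 0.738, 0.004], [-0.002, 0.007, -1.0]]
ft_force: [0.3, -0.4, -1.6]
opening: 0.742
grip_force: 56.3
tcp [473.7 380.8 228.1] closing yaw 47.6 j6 -0.21
shift [-384.9 -320.4    7.7] turn [ 0.002 -0.     0.87 ] worldyaw -49.9
```

```bash
python3 -m creep '[[[-0.046,-0.0384,0,0,0,0.174],[-0.092,-0.0768,0,0,0,0.348],[-0.138,-0.1152,0,0,0,0.522],[-0.184,-0.1536,0,0,0,0.696],[-0.23,-0.192,0,0,0,0.87]]]' ; python3 -m creep '[[[-0.06,0.011,0,0,0,0],[-0.12,0.022,0,0,0,0],[-0.17,0.031,0,0,0,0],[-0.195,0.0355,0.02,0,0,0],[-0.195,0.0355,0.04,0,0,0]]]'; python3 -c "
from h import *
arm.grab_frame('wrist')
go((541.6,-115.4,110),-2.3)"
```

```text
t: 25.22
tool_pos: [0.5127, 0.0817, 0.2246]
orientation: [[0.046, 0.999, -0.004], [0.999, -0.046, -0.0], [-0.001, -0.004, -1.0]]
ft_force: [0.7, -0.0, -1.2]
opening: 0.744
grip_force: 56.3
t: 25.85
tool_pos: [0.5402, -0.1144, 0.1837]
orientation: [[0.043, 0.999, -0.004], [0.999, -0.043, 0.001], [0.001, -0.004, -1.0]]
ft_force: [0.5, 0.1, -1.8]
opening: 0.738
grip_force: 56.4
tcp [ 539.  -113.1  180.4] closing yaw -2.4 j6 -0.23
shift [-2.3  3.3 70.4] turn [-0.009 -0.002 -0.002] worldyaw 0.1
```

```bash
python3 -m creep '[[[-0.002,0.002,0.04,0,0,0],[-0.002,0.002,0.07,0,0,0],[-0.002,0.002,0.08,0,0,0],[-0.002,0.002,0.08,0,0,0],[-0.002,0.002,0.08,0,0,0]]]'; python3 -c "
from h import *
i=arm.camera_info('wrist');im=arm.grab_frame('wrist');cv2.imwrite('pics/w8.png',im)
go((541.6,-115.4,72.9),-2.3);print(w2px('wrist',[(.5416,-.1154,.076)],i))"
```

```text
t: 26.52
tool_pos: [0.5439, -0.1147, 0.1088]
orientation: [[0.04, 0.999, 0.002], [0.999, -0.04, -0.001], [-0.001, 0.002, -1.0]]
ft_force: [-0.9, -0.1, -1.5]
opening: 0.738
grip_force: 56.4
tcp [ 544.  -114.8  108.9] closing yaw -2.3 j6 -0.23
shift [-0.7 -2.4 35.9] turn [0.002 0.001 0.   ] worldyaw -0.0
[[250.26794105 220.10237207]]
```

View pics/w8.png

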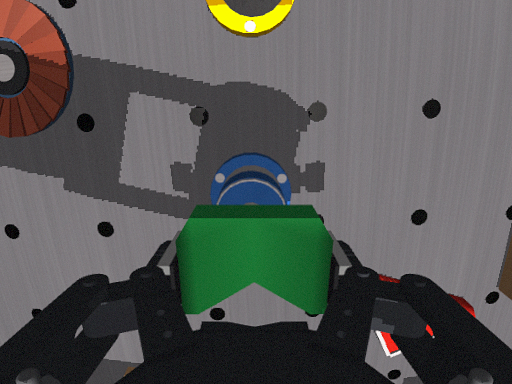

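The green V is square over the short riser (pin at about (251,208)). I lower it with a 2 mm correction.

```bash
python3 -m creep '[[[-0.001,-0.002,0.008,0,0,0],[-0.001,-0.002,0.016,0,0,0],[-0.001,-0.002,0.022,0,0,0],[-0.001,-0.002,0.026,0,0,0],[-0.001,-0.002,0.029,0,0,0]]]'; python3 -m creep '[[[0,0,0.003,0,0,0],[0,0,0.005,0,0,0],[0,0,0.006,0,0,0],[0,0,0.006,0,0,0],[0,0,0.006,0,0,0]]]'
```

```text
t: 27.2
tool_pos: [0.5412, -0.1156, 0.078]
orientation: [[0.04, 0.999, -0.0], [0.999, -0.04, -0.0], [-0.0, -0.0, -1.0]]
ft_force: [0.3, 0.5, -1.4]
opening: 0.742
grip_force: 56.4
t: 27.82
tool_pos: [0.5414, -0.1156, 0.0729]
orientation: [[0.04, 0.999, 0.001], [0.999, -0.04, -0.0], [-0.0, 0.001, -1.0]]
ft_force: [-2.1, 0.4, 4.0]
opening: 0.741
grip_force: 56.8
```

```bash
python3 -m creep '[[[0,0,0,0,0,0],[0,0,0,0,0,0],[0,0,0,0,0,0],[0,0,0,0,0,0],[0,0,-0.01,0,0,0]]]' 100; python3 -m creep '[[[0,0,-0.06,0,0,0],[0,0,-0.12,0,0,0],[-0.04,-0.015,-0.16,0,0,0.18],[-0.1,-0.035,-0.18,0,0,0.36],[-0.15,-0.06,-0.18,0,0,0.54]]]' ; python3 -c "
from h import *
go((437,-358,255),-97)"
```

```text
t: 28.45
tool_pos: [0.5406, -0.1154, 0.0818]
orientation: [[0.04, 0.999, -0.002], [0.999, -0.04, 0.0], [0.0, -0.002, -1.0]]
ft_force: [0.6, 0.5, 0.1]
opening: 0.999
grip_force: 0.0
t: 29.08
tool_pos: [0.4751, -0.2647, 0.2655]
orientation: [[0.552, 0.834, 0.004], [0.834, -0.552, -0.003], [-0.0, 0.005, -1.0]]
ft_force: [-0.1, -0.7, 0.4]
opening: 1.002
grip_force: 0.0
tcp [ 475.1 -264.7  265.5] closing yaw -33.5 j6 0.01
shift [-98.8  19.7  10.6] turn [ 0.005 -0.003  1.108] worldyaw -63.5
```

```bash
python3 -m creep '[[[-0.03,0.01,0,0,0,0.18],[-0.06,0.02,0,0,0,0.36],[-0.095,0.02,0,0,0,0.54],[-0.095,0.02,0,0,0,0.72],[-0.095,0.02,0,0,0,0.9]]]'>/dev/null; python3 -m creep '[[[0,0,0,0,0,0.18],[0,0,0,0,0,0.208],[0,0,0,0,0,0.208],[0,0,0,0,0,0.208]]]'
python3 - <<'E'
from h import *
i=arm.camera_info('wrist');im=arm.grab_frame('wrist');cv2.imwrite('pics/w9.png',im)
go((437,-358,255),-97)
for d in arm.cut_out('wrist','tube')[:2]:
    m=d['mask'];p=np.argwhere(m)[:,::-1];w=px2w('wrist',p,.054,i)*1000
    print(d['conf'],d['at'],m.sum());np.save('m.npy',w)
    a=np.radians(-7);X=np.array([np.cos(a),np.sin(a)]);Y=np.array([-X[1],X[0]])
    s=w@X;t=w@Y
    for k in np.arange(np.floor(s.min()),s.max(),20):
        q=t[(s>=k)&(s<k+4)]
        if len(q): print(int(k),round(q.min(),1),round(q.max(),1),end='; ')
    print('range s',s.min(),s.max(),'origin s,t',np.array([437,-358])@X,np.array([437,-358])@Y)
E
```

```text
t: 30.2
tool_pos: [0.4399, -0.3534, 0.2625]
orientation: [[0.993, -0.115, 0.0], [-0.115, -0.993, -0.0], [0.0, 0.0, -1.0]]
ft_force: [-0.6, 0.2, 0.2]
opening: 1.001
grip_force: 0.0
tcp [ 439.9 -353.4  262.4] closing yaw -96.6 j6 0.94
shift [-2.4  4.9  7.4] turn [ 0.    -0.     0.007] worldyaw -0.4
0.95 [254.8, 168.6] 8514
350 -315.0 -281.3; 370 -326.7 -270.7; 390 -326.1 -268.4; 410 -326.9 -268.7; 430 -327.6 -267.8; 450 -328.2 -268.1; 470 -330.1 -268.4; 490 -330.6 -272.4; 510 -325.3 -277.4; 530 -315.3 -287.0; 550 -313.8 -289.3; 570 -313.4 -289.3; 590 -314.2 -290.4; 610 -313.9 -290.4; 630 -315.7 -290.3; range s 350.2935004622402 649.4401707420203 origin s,t 477.3718932063005 -302.0746192195438
```

View pics/w9.png

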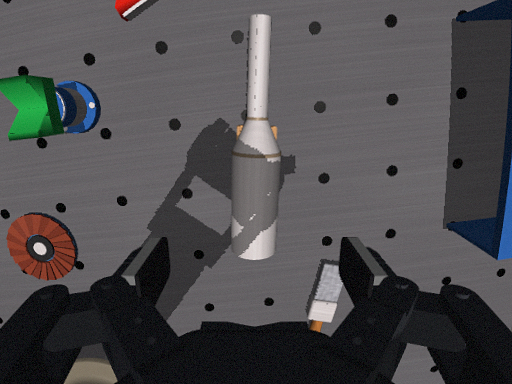

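Run:
```python
from h import *
from scipy.optimize import least_squares
i=arm.camera_info('wrist')
a=px2w('wrist',[(256,157)],.083,i)[0]*1000;b=px2w('wrist',[(258,119)],.0665,i)[0]*1000
e=px2w('wrist',[(260,15)],.066,i)[0]*1000
u=(b-a)/np.linalg.norm(b-a);print(a,b,e,np.linalg.norm(b-a),np.linalg.norm(e-b))
w=np.load('m.npy');y=np.radians(-7);X=np.array([np.cos(y),np.sin(y)]);Y=np.array([-X[1],X[0]]);s=w@X;t=w@Y
mids=[];
for k in list(range(385,480,5))+list(range(545,635,5)):
    q=t[(s>=k)&(s<k+5)];mids.append((k+2.5,(q.min()+q.max())/2))
m=np.array(mids);f=np.polyfit(m[:,0],m[:,1],1);yaw=-7+np.degrees(np.arctan(f[0]));print('yaw',yaw)
X2=np.array([np.cos(np.radians(yaw)),np.sin(np.radians(yaw))])
for p,off in((a,20),(b,60),(e,170)):
    o=p-off*X2;so=o@X;oo=so*X+np.polyval(f,so)*Y;print('origin',o,oo)
```

```text
[ 455.46944793 -358.28128836] [ 495.64348946 -365.28736703] [ 603.13520326 -379.64911697] 40.78037213315223 108.44689205913748
yaw -8.420374882488863
origin [ 435.68504149 -355.35259209] [ 435.72253357 -355.04724361]
origin [ 436.29027014 -356.50127824] [ 436.45548119 -355.15574224]
origin [ 434.96774852 -354.75519871] [ 434.94600401 -354.93229353]
```

The tube is at (256,190) in the wrist view, thin end up, with the green V seated at left. Next I grasp the tube at its balance point.

```bash
python3 -m creep '[[[-0.004,0.002,0.06,0,0,0.031],[-0.004,0.002,0.12,0,0,0.031],[-0.004,0.002,0.15,0,0,0.031],[-0.004,0.002,0.15,0,0,0.031],[-0.004,0.002,0.15,0,0,0.031]]]'; python3 -c "
from h import *
arm.grab_frame('wrist')
go((435.8,-355.1,34),-98.4)"
```

```text
t: 30.92
tool_pos: [0.4365, -0.3557, 0.1144]
orientation: [[0.989, -0.147, 0.002], [-0.147, -0.989, -0.002], [0.002, 0.002, -1.0]]
ft_force: [0.1, 0.7, 0.6]
opening: 0.999
grip_force: 0.0
tcp [ 436.6 -355.8  114.8] closing yaw -98.5 j6 0.97
shift [-1.2 -0.8 80.8] turn [ 0.002 -0.003 -0.001] worldyaw 0.1
```

```bash
python3 -m creep '[[[-0.001,-0.001,0.04,0,0,0],[-0.001,-0.001,0.07,0,0,0],[-0.001,-0.001,0.08,0,0,0],[-0.001,-0.001,0.08,0,0,0],[-0.001,-0.001,0.08,0,0,0]]]'; python3 -m creep '[[[0,0,0,0,0,0],[0,0,0,0,0,0],[0,0,0,0,0,0],[0,0,0,0,0,0],[0,0,0,0,0,0]]]' 0 90; python3 -m creep '[[[0,0,-0.01,0,0,0],[0,0,-0.03,0,0,0],[0,0,-0.05,0,0,0],[0,0,-0.05,0,0,0]]]'
```

```text
t: 31.6
tool_pos: [0.4358, -0.3547, 0.0344]
orientation: [[0.989, -0.148, 0.002], [-0.148, -0.989, -0.002], [0.003, 0.002, -1.0]]
ft_force: [-0.5, -0.9, -0.1]
opening: 1.002
grip_force: 0.0
t: 32.22
tool_pos: [0.4355, -0.3548, 0.0341]
orientation: [[0.989, -0.148, 0.002], [-0.148, -0.989, -0.003], [0.002, 0.002, -1.0]]
ft_force: [-0.1, -0.6, 6.2]
opening: 0.668
grip_force: 95.5
t: 32.72
tool_pos: [0.4353, -0.3541, 0.0834]
orientation: [[0.989, -0.148, 0.001], [-0.148, -0.989, -0.001], [0.002, 0.001, -1.0]]
ft_force: [1.3, -0.8, -6.4]
opening: 0.662
grip_force: 97.2
```

```bash
python3 -m creep '[[[0,0,-0.05,0,0,0],[0,0,-0.107,0,0,-0.1],[0.01,-0.04,-0.107,0,0,-0.26],[0.02,-0.08,-0.107,0,0,-0.42],[0.03,-0.12,-0.107,0,0,-0.58]]]'; python3 -c "
from h import *
go((543.6,-69,190),-2.5)"
```

```text
t: 33.35
tool_pos: [0.4819, -0.238, 0.1874]
orientation: [[0.906, 0.423, -0.003], [0.423, -0.906, 0.002], [-0.002, -0.003, -1.0]]
ft_force: [0.2, 0.1, -6.3]
opening: 0.666
grip_force: 99.8
tcp [ 481.9 -238.   187.4] closing yaw -65.0 j6 0.61
shift [ 127.4 -127.1   -2.5] turn [-0.003  0.    -1.09 ] worldyaw 62.5
```

```bash
python3 -m creep '[[[0.025,-0.025,0,0,0,-0.16],[0.05,-0.05,0,0,0,-0.32],[0.075,-0.075,0,0,0,-0.48],[0.1,-0.1,0,0,0,-0.64],[0.12,-0.12,0,0,0,-0.8]]]'>/dev/null;python3 -m creep '[[[0,0,0,0,0,-0.16],[0,0,0,0,0,-0.29],[0,0,0,0,0,-0.29],[0,0,0,0,0,-0.29]]]'; python3 -c "
from h import *
i=arm.camera_info('wrist');im=arm.grab_frame('wrist');cv2.imwrite('pics/w10.png',im)
go((543.6,-69,106.6),-2.5)"
```

```text
t: 34.48
tool_pos: [0.5407, -0.0804, 0.1884]
orientation: [[0.052, 0.999, -0.002], [0.999, -0.052, 0.0], [0.0, -0.002, -1.0]]
ft_force: [-0.1, 0.5, -5.9]
opening: 0.666
grip_force: 99.8
tcp [540.8 -80.4 188.6] closing yaw -2.9 j6 -0.16
shift [11.5  2.3 82. ] turn [-0.001 -0.    -0.008] worldyaw 0.4
```

View pics/w10.png

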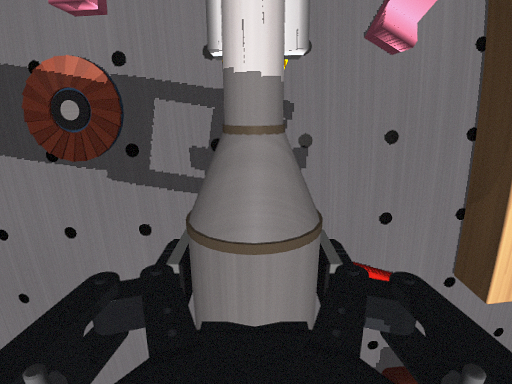

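The tube is aligned over the metal V (V at columns 207–308, tube centred at 254). I lower it.

```bash
python3 -m creep '[[[0.0115,0.002,0,0,0,-0.008],[0.0115,0.002,0.03,0,0,-0.008],[0.0115,0.002,0.055,0,0,-0.008],[0.0115,0.002,0.065,0,0,-0.008],[0.0115,0.002,0.07,0,0,-0.008]]]';python3 -m creep '[[[0,0,0.003,0,0,0],[0,0,0.006,0,0,0],[0,0,0.009,0,0,0],[0,0,0.01,0,0,0],[0,0,0.01,0,0,0]]]';  python3 -c "
from h import *
go((543.6,-69,106.6),-2.5)"
```

```text
t: 35.15
tool_pos: [0.5438, -0.0687, 0.1194]
orientation: [[0.041, 0.999, 0.0], [0.999, -0.041, -0.0], [-0.0, 0.0, -1.0]]
ft_force: [-0.0, -1.0, -6.5]
opening: 0.669
grip_force: 100.0
t: 35.78
tool_pos: [0.5436, -0.069, 0.1093]
orientation: [[0.041, 0.999, -0.0], [0.999, -0.041, -0.0], [-0.0, -0.0, -1.0]]
ft_force: [0.2, -0.6, -6.8]
opening: 0.664
grip_force: 100.0
tcp [543.6 -69.  109.3] closing yaw -2.4 j6 -0.15
shift [0.  0.  2.7] turn [-0.     0.     0.003] worldyaw -0.1
```

```bash
python3 -m creep '[[[0,0,0.001,0,0,0],[0,0,0.002,0,0,0],[0,0,0.003,0,0,0],[0,0,0.003,0,0,0]]]'
```

```text
t: 36.28
tool_pos: [0.544, -0.0691, 0.107]
orientation: [[0.041, 0.999, 0.002], [0.999, -0.041, -0.0], [-0.0, 0.002, -1.0]]
ft_force: [0.4, -0.1, -0.4]
opening: 0.665
grip_force: 100.0
```

```bash
python3 -m creep '[[[0,0,0,0,0,0],[0,0,0,0,0,0],[0,0,0,0,0,0],[0,0,0,0,0,0],[0,0,0,0,0,0]]]' 100; python3 -m creep '[[[0,0,-0.02,0,0,0],[0,0,-0.06,0,0,0],[0,0,-0.12,0,0,0],[0,0,-0.15,0,0,0],[0,0,-0.15,0,0,0]]]'
python3 - <<'E'
from h import *
i=arm.camera_info('wrist');im=arm.grab_frame('wrist');s=arm.grab_frame('scene')
cv2.imwrite('pics/w11.png',np.hstack([cv2.resize(im,(400,300)),cv2.resize(s[120:260,160:340],(400,300))]))
E
```

```text
t: 36.9
tool_pos: [0.5436, -0.069, 0.1063]
orientation: [[0.041, 0.999, 0.0], [0.999, -0.041, -0.0], [-0.0, 0.0, -1.0]]
ft_force: [-0.1, -0.5, 0.6]
opening: 1.002
grip_force: 0.0
t: 37.52
tool_pos: [0.5445, -0.0692, 0.2594]
orientation: [[0.041, 0.999, 0.006], [0.999, -0.041, -0.001], [-0.001, 0.006, -1.0]]
ft_force: [-0.3, 0.1, -1.2]
opening: 0.999
grip_force: 0.0
```

View pics/w11.png

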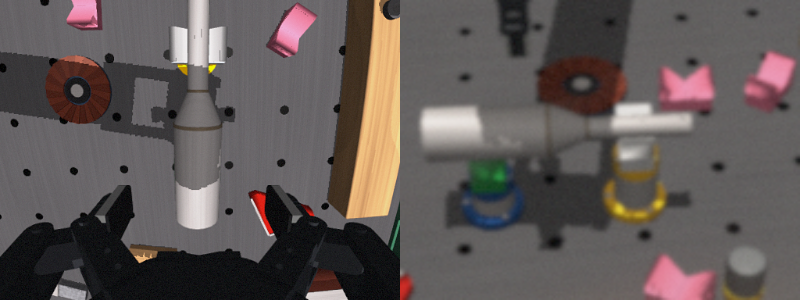

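The tube lies in both grooves: metal V at (198,45) under the thin end in the wrist view, and both stacks upright in the scene view. The gripper is clear of everything.

```bash
python3 -m creep '[[[0,0,-0.03,0,0,0],[0,0,-0.03,0,0,0],[0,0,-0.03,0,0,0],[0,0,-0.03,0,0,0]]]' >/dev/null; python3 -c "
from workcell import arm
print(arm.finish_job())"
```

```text
the job is handed in; nothing more can be done
None
```

I handed the job in at about 38 s. The final pictures show both supports stacked, the stepped tube lying in both V grooves and the gripper clear. I was not shown the judge's verdict.

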